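# Run down the loose wing nut of a flower press

### The arm

A 6-joint arm with a two-finger parallel gripper is mounted at the origin on the work surface. World frame = base frame: x ahead of the robot, y to its left, z up, the work surface at z = 0. Lengths are in m, angles in rad, forces in N, time in s.
With the tool pointing down it reaches from about 0.35 to 0.975 m from the base axis. Payload 4.9 kg.
Tool frame: the origin (TCP) lies on the mounting face of the last link; the fingertips stand 173 mm ahead of it and the grasp point (between the pads) lies 155 mm ahead of it; x points along the fingers, z is the direction in which the jaws open and shut, and the axes are right-handed (so a half turn about x gives the same grasp; the last joint's range is limited). The gripper opens to 85 mm and grips with 20 to 120 N. Pads are 22 mm wide; open, the fingers measure 114 mm over their backs; the gripper's body (76 mm by 85 mm) begins 54 mm behind the grasp point. The pads swing forward as they close: fully open they stand 13 mm farther back than shut.
Start: joints at [1.155, 0.053, 1.613, -0, 1.476, -0.119], TCP at [0.183, 0.598, 0.405] pointing down, gripper open.
Joint ranges: [-3.01, 3.01], [-1.01, 2.22], [0.06, 2.58], [-1.02, 4.17], [0.09, 2.62], [-3.14, 3.14]. Speed limits (rad/s): [2.57, 2.57, 3.14, 3.14, 3.14, 3.14].

### API

Orientations are given as a rotation vector (axis times angle).
In Python, from station import get_obs, get_image, get_calibration, finish_job, look_for, masks_of, tip_of gives the robot as it stands.
- The arm moves only by the tool carry_out, never from a script. Its argument "increments" is a list of rows, each a list of 3 entries, a list of its own where there are three numbers: the turn, a rotation vector about the world's x, y, z in units of 0.1 rad (1.0 is 0.1 rad), then the shift along the world's x, y, z in units of 20 mm (1.0 is 20 mm), then the opening, from 0 (shut) to 1 (fully open). A call has 1 to 8 rows; each row shifts and turns the pose as measured when the row begins; what a row does not reach is not made up. A row lasts 1/10 s, in which the tool goes at most 50 mm and 8.59 degrees, less where a joint would pass 70% of its speed; a pose out of reach is approached as far as the arm can. A call with a number of a shift or a turn outside -1 to 1 is refused whole. A call with a gripper value outside its range is refused whole. The fingers move at their own pace and stop on an object; "squeeze" is the grip in N (left out, the last holds). Time passes only in rows, so rows that do not move let the fingers close. It gives the time, the measured TCP pose, the force and the opening at its end, in the units of the state.
- get_obs(): the state, without advancing time (a new reading comes with each control period).
- get_image(name): name is "scene" or "top" or "wrist"; returns (picture, depth): 384x512x3 uint8, blue, green, red; 384x512 float32, m along the optical axis (not along the pixel's ray), 0 where there is no reading.
- get_calibration(name): a dict with "fx", "fy", "cx", "cy" (pixels), "k1" (the pictures are not rectified: a ray, as slopes to the right and down, at radius r is drawn at 1 + k1 r^2 times it, then the intrinsics apply), "position" and "orientation" of the camera in the world. Camera axes: x right, y down, z forward; pixel columns grow to the right and rows downward; lengths in m; the calibration is good to about 2 mm. A picture is of the moment at which its call begins: read the wrist's pose just before it. get_calibration takes no time and is no camera call; for the wrist camera it gives the pose at the moment of the call.
- finish_job(): hands the job in, once; it reports no verdict.
Trained networks look in the newest picture that a camera, given by its name, has taken for a name from the list of things; names that differ only in an ending like _2 or _b are one class to them, and where a whole thing is asked for, a point or a joint stands for the part that bears it (a point fixed in the world has none). Each returns a list of dicts, best first, with "p" (0 to 1); they miss things now and then, are a little off and sometimes report something else, mostly with a low value. They report only what shows in the picture. A call takes as long as a camera call. They do not tell look-alikes from the thing itself.
- look_for(camera, query): "centre" ([column, row] in pixels, amid what is visible of it).
- masks_of(camera, query): "region" (384x512 bool, what is visible of it) and "centre" ([column, row] in pixels, amid what is visible of it).
- tip_of(camera, query): "centre" ([column, row] in pixels: a listed point, or the origin of a listed thing).
The state is a dict: "t": time; "q": joint angles; "dq": joint speeds; "effort": joint torques, N m; "tool_pos": TCP position; "tool_rot": TCP orientation; "contact_force": force on the tool from outside, world axes, zero at the start; "wrist_torque": the same for the moment, N m; "opening": finger opening in m.
Only numpy, scipy, OpenCV 4.12 (cv2) and the standard library are available. Lean on these libraries where they do the work, as an engineer would, in place of code of your own. Each camera call takes 0.05 s, during which the arm holds its last target.

### The job

The brass wing nut on the flower press has been left backed off its washer. Push it round clockwise (seen from above) with the fingertips, one wing at a time, stroke after stroke, until it is fully home on its washer and will turn no further. Grip nothing and lift nothing, do not shove the press out of its place, and leave the things on and around it undisturbed.

Things in the scene. Friction and masses are not known exactly. Their poses are not given: they have to be found in the camera images.
- brass_nut (a joint): turn of the brass wing nut, rad, growing clockwise seen from above (tightening); M10 thread, 1.5 mm down per turn. At 25.1 it is fully home on its washer, at a hard stop. It starts 0.9 to 1.5 turns short. Turns easily (0.3 to 1 N at a wing), hardly coasts, stays where left.
- nut_wings (a point): on the brass nut's axis at mid-height of its wings, turning and sinking with it; z up, x along the wings (one to +x, one to -x). Each wing is a flat upright ear 4 mm thick with a round end: out to 26 mm from the axis, 8.5 mm below to 8.5 mm above this point. The 21 mm hub ends 5.5 mm below this point, the nut's foot is 16.5 mm below; between the wings stands only the 10 mm thick bolt end.
- nut_seat (a point): centre of the top of the brass nut's washer (26 mm across, 2 mm thick), on the bolt's axis, fixed to the press, 68 mm above the washstand; axes as the press's. The nut's foot is here when home; the bolt ends 20 mm above here.
- press: flower press, 2.6 kg, loose on rubber feet: two green 200 x 160 x 18 mm boards, sheets between, top face 66 mm up. Origin under its centre, x along the 200 mm side, z up. Bolts with wing nuts at the corners, 78 mm (x) and 58 mm (y) from the centre: the only brass nut at (+x, +y), the other three steel, same size, tight, rigid, 93 mm high.
- clip: steel bulldog clip, about 58 x 50 x 16 mm, 30 g, lying loose on the top board of the press, off towards the corner opposite the brass nut. Origin at its underside.
- pump_bottle: empty frosted plastic pump bottle, 68 mm across, 180 mm tall to the top of the white pump head, standing loose on the washstand. Origin under its centre; the spout points to -x.
- canister: clear glass canister with a wooden lid, 90 mm across, 131 mm tall to its knob, standing loose on the washstand. Origin under its centre.
- spoon_rest: blue glazed ceramic spoon rest: a shallow round dish 100 mm across and 19 mm high with a handle trough to -x reaching 92 mm from its centre; loose on the washstand. Origin under the dish's centre.
Things that resemble listed ones, but are neither listed nor needed, are in the scene too. Of the things that look like the clip, the smallest one is meant.

How it is judged:
By the outcome, as a careful person would: the job done as asked, in the order asked, and still so for the second after the job is handed in, with the robot touching nothing.
It also fails if it takes over 64 s, if anything falls off the work surface, if the arm or the gripper's body presses on something with over 40 N, if the wrist force passes 120 N, or if a joint passes its speed limit or range.

## Working session

There is one attempt and no reset: what is moved stays moved. The work goes in short steps, Python scripts to look and compute and a tool call to move; the robot and the scene stay as the last step left them, time stands still between calls to the robot, and variables do not carry over. Pictures are saved under pics/ and viewed, and the job is handed in when it is done.

Besides the shell and the picture viewer there is one more tool, called in YAML: its name, and indented under it one key for each argument. carry_out: Moves the arm, as the interface text tells. Shifts and turns lie within -1 to 1; 1 stands for 20 mm of shift or 0.1 rad of turn. Its arguments: {"type":"object","properties":{"increments":{"type":"array","items":{"type":"array"}},"squeeze":{"type":"number"}},"required":["increments"]}

```bash
mkdir -p pics
cat > h.py <<'E'
import numpy as np, cv2
from station import *
from scipy.spatial.transform import Rotation as R
def snap(n,f):
    im,d=get_image(n); cv2.imwrite('pics/'+f,im); return im,d
def Rm(o):
    o=np.array(o,float)
    if o.shape==(3,3): return o
    return R.from_rotvec(o).as_matrix() if o.size==3 else R.from_quat(o).as_matrix()
def ray(c,u,v):
    p=np.array([[[u,v]]],float); K=np.array([[c['fx'],0,c['cx']],[0,c['fy'],c['cy']],[0,0,1.]])
    s=cv2.undistortPoints(p,K,np.array([c['k1'],0,0,0.]))[0,0]
    return np.array([s[0],s[1],1.])
def world(c,u,v,z): return Rm(c['orientation'])@(ray(c,u,v)*z)+np.array(c['position'])
def onz(c,u,v,z):
    d=Rm(c['orientation'])@ray(c,u,v); p=np.array(c['position']); return p+d*(z-p[2])/d[2]
E
python3 - <<'E'
from h import *
o=get_obs(); print(o)
for n in ['scene','top','wrist']:
    c=get_calibration(n); print(n,c)
    im,d=snap(n,n+'0.png')
    for q in ['nut_wings','nut_seat','press','clip']:
        try:
            for r in tip_of(n,q)[:3]:
                u,v=r['centre']; print(q,r['p'],r['centre'],world(c,u,v,d[int(v),int(u)]) if 0<=v<384 and 0<=u<512 else '')
        except Exception as e: print(q,e)
E
```

```text
{'t': 0.0, 'q': array([ 1.15498210e+00,  5.33566975e-02,  1.61428116e+00, -1.17081911e-05,
        1.47602974e+00, -1.18992008e-01]), 'dq': array([-0.00143606,  0.00087548, -0.00012455,  0.00087544, -0.00040032,
        0.0003159 ]), 'effort': array([-2.43578106e-04, -3.93684947e+01, -3.70177639e+01, -1.01689232e-04,
        6.94522445e-03,  1.15445249e-05]), 'tool_pos': array([0.18268851, 0.59742292, 0.40347043]), 'tool_rot': array([-0.98894073,  1.33696544,  0.98721715]), 'contact_force': array([0.74197807, 0.32595878, 0.44170928]), 'wrist_torque': array([-0.0282272 , -0.02248786, -0.03172778]), 'opening': 0.08519191968096321}
scene {'fx': 368.4565538432983, 'fy': 368.4565538432983, 'cx': 259.4555330400507, 'cy': 190.78681498766738, 'k1': -0.021897565468752864, 'position': array([ 1.18131083, -0.2422376 ,  0.95670937]), 'orientation': array([-2.12982263, -1.41415494,  0.48411361])}
nut_wings 0.38 [282.9, 166.9] [ 0.43839318  0.15327147 -0.00137554]
nut_seat 0.91 [281.8, 170.3] [0.51002553 0.1120867  0.07615394]
press 0.81 [260.1, 203.0] [0.59527671 0.00214847 0.06910157]
clip 0.7 [
[... 433 characters left out ...]
)}
nut_wings 0.43 [195.1, 219.9] [0.51077896 0.11598546 0.0891653 ]
nut_seat 0.56 [195.5, 217.5] [0.51723862 0.11628735 0.07929362]
press 0.91 [233.5, 208.9] [0.53878173 0.02037428 0.06674486]
press 0.27 [374.7, 223.1] [ 0.49642669 -0.33718499  0.08803627]
clip 0.82 [317.0, 241.9] [ 0.4505118  -0.20104694  0.0198176 ]
clip 0.8 [247.1, 206.6] [ 0.54331714 -0.0145146   0.07949527]
clip 0.76 [261.9, 134.6] [ 0.74755233 -0.05841545  0.01521893]
wrist {'fx': 307.06886275746604, 'fy': 307.06886275746604, 'cx': 258.92116804040313, 'cy': 194.98481070698665, 'k1': -0.06249441158941068, 'position': array([0.11012816, 0.61924414, 0.3728767 ]), 'orientation': array([2.32266116, 1.71949195, 0.26108034])}
```

View pics/scene0.png

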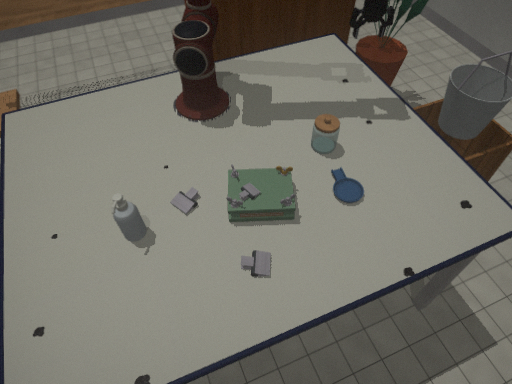

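View pics/top0.png

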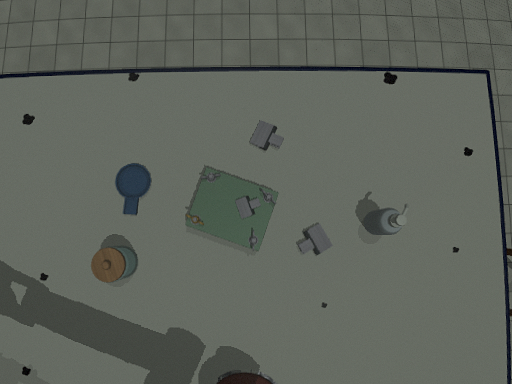

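Run:
```python
import cv2
a=cv2.imread('pics/top0.png')[150:280,150:290]; b=cv2.imread('pics/scene0.png')[120:250,200:340]
cv2.imwrite('pics/z0.png',cv2.hconcat([cv2.resize(a,(400,371),interpolation=2),cv2.resize(b,(400,371),interpolation=2)]))
```

```text
(no output)
```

View pics/z0.png

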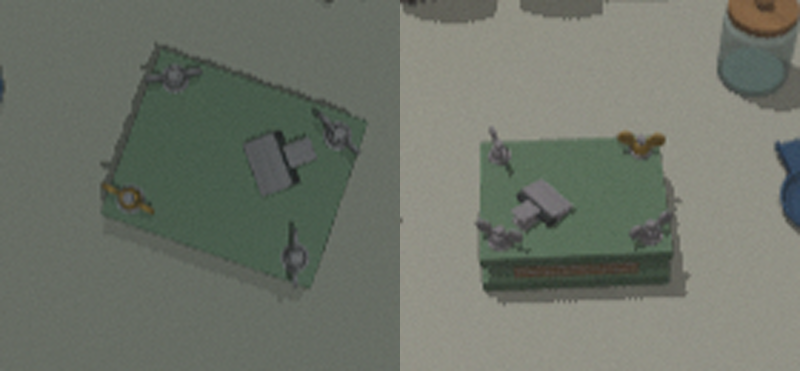

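The top view shows the brass nut at about (195,218) and the loose clip near (247,205), both on the press. I'll shut the fingers and move above the nut for a closer look.

carry_out:
  increments:
    - [[0,0,0],[0.66,-0.96,0],0]
    - [[0,0,0],[0.66,-0.96,0],0]
    - [[0,0,0],[0.66,-0.96,0],0]
    - [[0,0,0],[0.66,-0.96,0],0]
    - [[0,0,0],[0.66,-0.96,0],0]
    - [[0,0,0],[0.66,-0.96,0],0]
    - [[0,0,0],[0.66,-0.96,0],0]
    - [[0,0,0],[0.66,-0.96,0],0]
  squeeze: 20

```text
t: 1.55
tool_pos: [0.2898, 0.44, 0.4051]
tool_rot: [-0.991, 1.332, 0.992]
contact_force: [-0.2, -0.2, 0.7]
opening: -0.0002
```

carry_out:
  increments:
    - [[0,0,0],[0.66,-0.96,0],0]
    - [[0,0,0],[0.66,-0.96,0],0]
    - [[0,0,0],[0.66,-0.96,0],0]
    - [[0,0,0],[0.66,-0.96,0],0]
    - [[0,0,0],[0.66,-0.96,0],0]
    - [[0,0,0],[0.66,-0.96,0],0]
    - [[0,0,0],[0.66,-0.96,0],0]
    - [[0,0,0],[0.66,-0.96,0],0]

```text
t: 2.35
tool_pos: [0.3986, 0.2794, 0.4066]
tool_rot: [-0.991, 1.327, 0.992]
contact_force: [-0.1, 0.3, -0.1]
opening: 0.0003
```

Run:
```python
from h import *
o=get_obs(); print(o['t'],o['tool_pos'],o['tool_rot'],o['q'],o['opening'],o['contact_force']); print(Rm(o['tool_rot']).round(3))
c=get_calibration('wrist');print(c['position'],Rm(c['orientation']).round(3))
im,d=snap('wrist','w1.png')
for q in ['nut_wings','nut_seat']:
  for r in tip_of('wrist',q)[:3]:
    u,v=r['centre']; print(q,r['p'],r['centre'],onz(c,u,v,.086))
```

```text
2.35 [0.39864599 0.27941263 0.40660388] [-0.99105806  1.32744507  0.99220725] [ 4.57958170e-01 -2.90444263e-01  1.92412467e+00  1.63181168e-03
  1.50289180e+00 -8.22203895e-01] 0.0003302850694038548 [-0.13127963  0.32435238 -0.11691239]
[[ 0.004 -0.958  0.287]
 [ 0.004  0.287  0.958]
 [-1.    -0.003  0.005]]
[0.32598099 0.30067105 0.37463611] [[ 0.286  0.914  0.287]
 [ 0.958 -0.275 -0.08 ]
 [ 0.006  0.298 -0.955]]
nut_seat 0.94 [154.4, 302.9] [0.50059846 0.12784638 0.086     ]
```

View pics/w1.png

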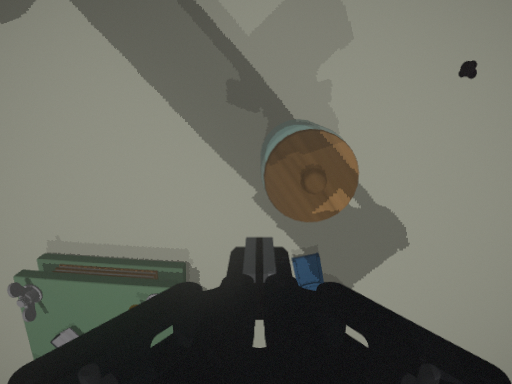

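carry_out:
  increments:
    - [[0,0,0],[0.92,-1,-0.4],0]
    - [[0,0,0],[0.92,-1,-0.4],0]
    - [[0,0,0],[0.92,-1,-0.4],0]
    - [[0,0,0],[0.92,-1,-0.4],0]
    - [[0,0,0],[0.92,-1,-0.4],0]
    - [[0,0,0],[0.92,-1,-0.4],0]
    - [[0,0,0],[0.92,-1,-0.4],0]
    - [[0,0,0],[0.92,-1,-0.4],0]

```text
t: 3.3
tool_pos: [0.5467, 0.1228, 0.343]
tool_rot: [-0.995, 1.316, 1.003]
contact_force: [-0.1, 1.4, 0.5]
opening: -0.0001
```

```bash
cat > look.py <<'E'
import sys
from h import *
f=sys.argv[1]
o=get_obs(); print(o['t'],o['tool_pos'],o['q'],o['contact_force'])
c=get_calibration('wrist')
im,d=snap('wrist',f)
np.savez('last.npz',im=im,d=d,p=c['position'],o=c['orientation'])
for q in ['nut_wings','nut_seat']:
  for r in tip_of('wrist',q)[:2]:
    u,v=r['centre']; print(q,r['p'],r['centre'],onz(c,u,v,.086),onz(c,u,v,.068))
for r in masks_of('wrist','brass_nut')[:2]:
    m=r['region']; vs,us=np.nonzero(m); P=np.array([world(c,u,v,d[v,u]) for u,v in zip(us,vs) if d[v,u]>0])
    print('mask',r['p'],r['centre'],m.sum(),'z',np.percentile(P[:,2],[1,50,99]))
    P=P[P[:,2]>0.085]; print(len(P),P.mean(0))
    if len(P)>10:
        x,y=P[:,0],P[:,1]; w=np.linalg.svd(np.c_[x-x.mean(),y-y.mean()],full_matrices=False)
        t=(np.c_[x-x.mean(),y-y.mean()]@w[2][0]); print('dir deg',np.degrees(np.arctan2(w[2][0][1],w[2][0][0]))%180,t.min(),t.max())
u,v=masks_of('wrist','brass_nut')[0]['centre']; u,v=int(u),int(v)
a=im[max(0,v-60):v+60,max(0,u-80):u+80]
cv2.imwrite('pics/z'+f,cv2.resize(a,None,fx=4.5,fy=4.5,interpolation=2))
print('crop origin',max(0,u-80),max(0,v-60))
E
python3 look.py w2.png
```

```text
3.3 [0.5467067  0.12281184 0.34301178] [ 0.0861188  -0.0574387   1.82760223  0.01091427  1.36336787 -1.20741756] [-0.0500071   1.39234107  0.50840924]
nut_wings 0.81 [234.6, 164.6] [0.51466851 0.11630765 0.086     ] [0.51793071 0.11413082 0.068     ]
nut_seat 0.55 [233.2, 158.8] [0.51020494 0.11660978 0.086     ] [0.51310996 0.11445713 0.068     ]
mask 0.93 [237.2, 151.1] 739 z [0.06913789 0.0826483  0.09412324]
305 [0.51229681 0.11649135 0.09083932]
dir deg 61.640662634428594 -0.023883349463823526 0.026519795397634792
crop origin 157 91
```

View pics/w2.png

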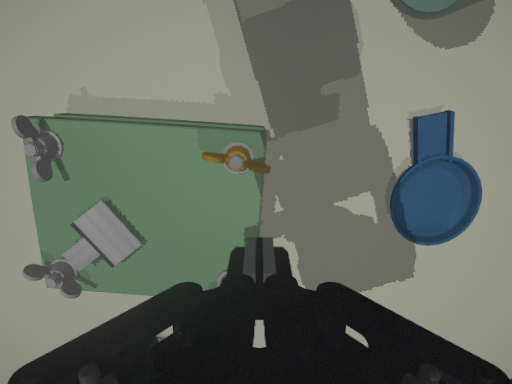

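View pics/zw2.png

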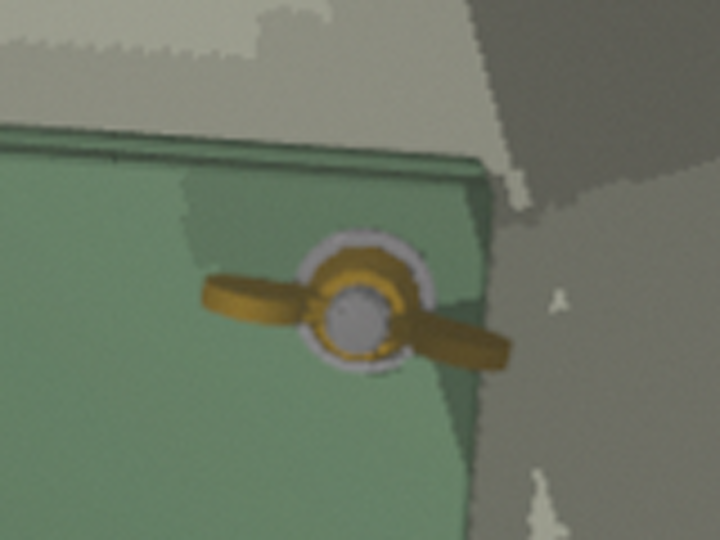

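Run:
```python
from h import *
z=np.load('last.npz'); d=z['d']; c=get_calibration('wrist'); c['position']=z['p']; c['orientation']=z['o']
print('axis',onz(c,236.6,161.7,.088),onz(c,157+203/4.5,91+290/4.5,.089),onz(c,157+510/4.5,91+352/4.5,.089))
o=get_obs(); T=Rm(o['tool_rot']); p=o['tool_pos']
for v in range(228,320,6):
    row=[]
    for u in range(200,320):
        if 0<d[v,u]<0.24:
            q=T.T@(world(c,u,v,d[v,u])-p); row.append((q*1000).round(0))
    if row: r=np.array(row); print(v,'n',len(r),'x',r[:,0].min(),r[:,0].max(),'y',r[:,1].min(),r[:,1].max(),'z',r[:,2].min(),r[:,2].max())
```

```text
axis [0.512642   0.11860724 0.088     ] [0.50102451 0.09595716 0.089     ] [0.52478173 0.14097644 0.089     ]
240 n 28 x 166.0 168.0 y 10.0 11.0 z -8.0 6.0
246 n 28 x 159.0 161.0 y 10.0 11.0 z -7.0 5.0
252 n 57 x 154.0 164.0 y 6.0 11.0 z -14.0 12.0
258 n 59 x 148.0 158.0 y 6.0 11.0 z -14.0 12.0
264 n 60 x 143.0 152.0 y 6.0 11.0 z -14.0 12.0
270 n 62 x 138.0 148.0 y 6.0 11.0 z -14.0 12.0
276 n 67 x 131.0 139.0 y 8.0 13.0 z -13.0 12.0
282 n 75 x 127.0 138.0 y 6.0 13.0 z -15.0 13.0
288 n 94 x 125.0 138.0 y 3.0 12.0 z -22.0 21.0
294 n 120 x 122.0 138.0 y 0.0 12.0 z -22.0 20.0
300 n 120 x 118.0 138.0 y -3.0 12.0 z -21.0 20.0
306 n 120 x 109.0 139.0 y -6.0 17.0 z -21.0 20.0
312 n 120 x 105.0 138.0 y -9.0 17.0 z -21.0 19.0
318 n 119 x 103.0 139.0 y -12.0 17.0 z -21.0 20.0
```

The wrist view shows the bolt top at (237,162). That puts the axis at about (0.5127, 0.1186), with the wings lying along about 62° and 242°. I'll bring the shut tips to the counter-clockwise side of the far wing.

carry_out:
  increments:
    - [[0,0,0],[-0.78,0.27,-0.8],0]
    - [[0,0,0],[-0.78,0.27,-1],0]
    - [[0,0,0],[-0.78,0.27,-1],0]
    - [[0,0,0],[0,0,0],0]

```text
t: 3.95
tool_pos: [0.4959, 0.1447, 0.2894]
tool_rot: [-1.0, 1.308, 1.005]
contact_force: [-0.9, -0.2, -1.3]
opening: -0.0003
```

```bash
cat > st.py <<'E'
from h import *
o=get_obs(); T=Rm(o['tool_rot']); tip=o['tool_pos']+T[:,0]*0.173
A=np.array([0.5127,0.1186]); r=tip[:2]-A
print('t',o['t'],'tip',tip.round(4),'rho %.4f ang %.1f'%(np.hypot(*r),np.degrees(np.arctan2(r[1],r[0]))),'F',o['contact_force'].round(1),'jaw',np.degrees(np.arctan2(T[1,2],T[0,2])).round(1),'tilt',T[:2,0].round(3))
E
python3 st.py
```

```text
t 3.95 tip [0.498  0.147  0.1165] rho 0.0320 ang 117.3 F [-0.9 -0.2 -1.3] jaw 74.3 tilt [0.012 0.014]
```

carry_out:
  increments:
    - [[-0.14,0.12,0],[0.2,-0.28,0],0]
    - [[0,0,0],[0,0,-0.8],0]
    - [[0,0,0],[0,0,-0.7],0]
    - [[0,0,0],[0,0,0],0]

```text
t: 4.35
tool_pos: [0.502, 0.14, 0.2617]
tool_rot: [-1.01, 1.32, 1.002]
contact_force: [-0.4, 0.3, 0.1]
opening: 0.0
```

```bash
python3 st.py; python3 look.py w3.png
```

```text
t 4.35 tip [0.5033 0.1398 0.0887] rho 0.0232 ang 113.8 F [-0.4  0.3  0.1] jaw 74.4 tilt [ 0.007 -0.001]
4.35 [0.50204455 0.13996237 0.26169011] [ 1.29375491e-01 -6.28088749e-02  1.97758069e+00 -1.79238925e-03
  1.21956105e+00 -1.16922595e+00] [-0.44025811  0.33931387  0.10758419]
nut_wings 0.84 [225.6, 275.6] [0.51201071 0.11850354 0.086     ] [0.52241909 0.11332902 0.068     ]
nut_seat 0.98 [226.8, 259.7] [0.50295844 0.12203345 0.086     ] [0.51223028 0.11730212 0.068     ]
mask 0.66 [203.0, 262.7] 1069 z [0.06852246 0.08279448 0.09374932]
433 [0.50420397 0.10327184 0.09011014]
dir deg 64.39651082122197 -0.00866786997063367 0.017389762570554575
crop origin 123 202
```

View pics/w3.png

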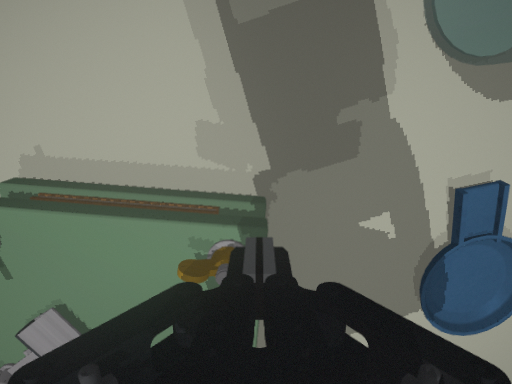

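carry_out:
  increments:
    - [[0.01,0.07,0],[-0.1,0,-0.3],0]
    - [[0,0,0],[0,0,0],0]

```text
t: 4.8
tool_pos: [0.5009, 0.1401, 0.2587]
tool_rot: [-1.008, 1.32, 1.004]
contact_force: [-0.0, -0.0, -0.2]
opening: 0.0
```

```bash
cat > plan.py <<'E'
import sys
exec(open('st.py').read())
a0=np.degrees(np.arctan2(r[1],r[0])); step=float(sys.argv[1]); n=int(sys.argv[2]); rho=float(sys.argv[3]) if len(sys.argv)>3 else .020
zt=float(sys.argv[4]) if len(sys.argv)>4 else .0825
prev=tip[:2]; rot=np.array([T[1,0]*-1,T[0,0],0])/0.1
for i in range(n):
    a=np.radians(a0-step*(i+1)); w=A+rho*np.array([np.cos(a),np.sin(a)]); dd=(w-prev)/.02; prev=w
    print((dd).round(2).tolist())
print('z total',(zt-tip[2])/.02,'rot',rot.round(2))
E
python3 plan.py 15 8
```

```text
t 4.8 tip [0.5018 0.1403 0.0857] rho 0.0243 ang 116.7 F [-0.  -0.  -0.2] jaw 74.4 tilt [0.005 0.001]
[0.34, -0.11]
[0.26, 0.02]
[0.26, -0.05]
[0.23, -0.11]
[0.2, -0.17]
[0.15, -0.22]
[0.09, -0.25]
[0.02, -0.26]
z total -0.16212914344174226 rot [-0.01  0.05  0.  ]
```

carry_out:
  increments:
    - [[0,0.05,0],[0.3,-0.11,-0.2],0]
    - [[0,0,0],[0.26,0.02,0],0]
    - [[0,0,0],[0.26,-0.05,0],0]
    - [[0,0,0],[0.23,-0.11,0],0]

```text
t: 5.2
tool_pos: [0.5223, 0.135, 0.2537]
tool_rot: [-1.004, 1.328, 1.01]
contact_force: [-2.7, 0.9, 0.5]
opening: 0.0002
```

```bash
python3 plan.py 15 8; python3 look.py w4.png | head -2
```

```text
t 5.2 tip [0.5216 0.1352 0.0807] rho 0.0189 ang 61.8 F [-2.7  0.9  0.5] jaw 74.5 tilt [-0.004  0.001]
[0.24, -0.1]
[0.17, -0.2]
[0.11, -0.24]
[0.04, -0.26]
[-0.03, -0.26]
[-0.09, -0.24]
[-0.15, -0.21]
[-0.2, -0.17]
z total 0.09191534907066548 rot [-0.01 -0.04  0.  ]
5.2 [0.52233701 0.13499195 0.25365999] [ 1.14578362e-01 -5.13678784e-03  1.93633915e+00  1.90239007e-03
  1.21445726e+00 -1.18552451e+00] [-2.65247181  0.92535952  0.5281096 ]
```

View pics/w4.png

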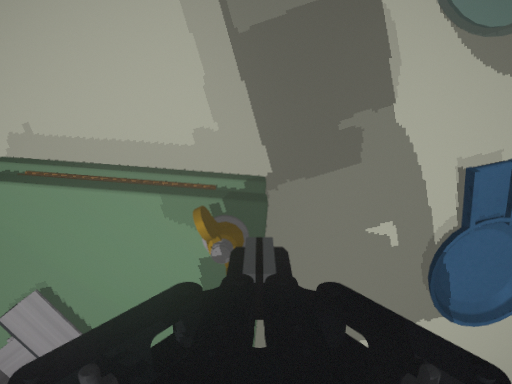

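carry_out:
  increments:
    - [[0,-0.04,0],[0.24,-0.1,0.1],0]
    - [[0,0,0],[0.17,-0.2,0.05],0]
    - [[0,0,0],[0.11,-0.24,0],0]
    - [[0,0,0],[0.04,-0.26,0],0]

```text
t: 5.85
tool_pos: [0.5347, 0.1187, 0.2584]
tool_rot: [-1.008, 1.319, 1.006]
contact_force: [0.1, 1.5, -0.2]
opening: 0.0003
```

```bash
python3 plan.py 15 8; python3 look.py w5.png | head -2
```

```text
t 5.85 tip [0.5356 0.1191 0.0854] rho 0.0229 ang 1.3 F [ 0.1  1.5 -0.2] jaw 74.5 tilt [0.006 0.003]
[-0.17, -0.26]
[-0.09, -0.24]
[-0.15, -0.21]
[-0.2, -0.16]
[-0.24, -0.11]
[-0.26, -0.04]
[-0.26, 0.03]
[-0.24, 0.09]
z total -0.1445434431160221 rot [-0.03  0.06  0.  ]
5.85 [0.5346533  0.11868473 0.25838758] [ 0.08211745  0.00551647  1.91690362  0.00231152  1.21339817 -1.21913914] [ 0.10153389  1.47098768 -0.20743047]
nut_wings 0.65 [244.2, 216.1] [0.51282072 0.11757463 0.086     ] [0.51939156 0.11489747 0.068     ]
```

View pics/w5.png

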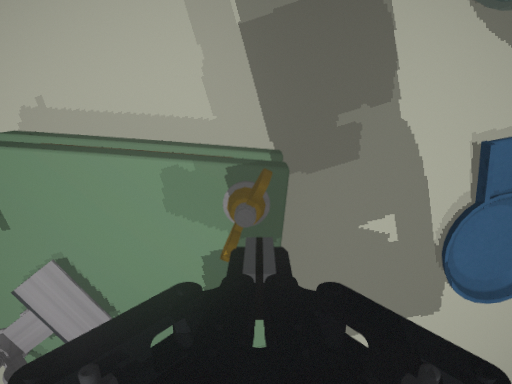

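carry_out:
  increments:
    - [[-0.03,0.06,0],[-0.17,-0.26,-0.1],0]
    - [[0,0,0],[-0.09,-0.24,0],0]
    - [[0,0,0],[-0.15,-0.21,0],0]

```text
t: 6.4
tool_pos: [0.526, 0.1042, 0.2564]
tool_rot: [-1.009, 1.324, 1.007]
contact_force: [1.0, 1.0, -0.1]
opening: -0.0001
```

```bash
python3 plan.py 15 8
```

```text
t 6.4 tip [0.5262 0.1041 0.0834] rho 0.0198 ang -47.1 F [ 1.   1.  -0.1] jaw 74.6 tilt [ 0.001 -0.001]
[-0.21, -0.16]
[-0.24, -0.09]
[-0.26, -0.02]
[-0.26, 0.04]
[-0.24, 0.11]
[-0.2, 0.17]
[-0.15, 0.21]
[-0.09, 0.24]
z total -0.04701436738004314 rot [0.01 0.01 0.  ]
```

carry_out:
  increments:
    - [[0,0,0],[-0.21,-0.16,0],0]
    - [[0,0,0],[-0.24,-0.09,0],0]
    - [[0,0,0],[-0.26,-0.02,0],0]

```text
t: 6.7
tool_pos: [0.5109, 0.0974, 0.2566]
tool_rot: [-1.01, 1.325, 1.005]
contact_force: [1.8, 0.5, 0.4]
opening: 0.0
```

```bash
python3 plan.py 15 5; python3 look.py w6.png
```

```text
t 6.7 tip [0.5112 0.0971 0.0836] rho 0.0216 ang -93.9 F [1.8 0.5 0.4] jaw 74.5 tilt [ 0.002 -0.002]
[-0.25, 0.13]
[-0.23, 0.12]
[-0.2, 0.17]
[-0.14, 0.22]
[-0.08, 0.25]
z total -0.05298341412365501 rot [0.02 0.02 0.  ]
6.7 [0.51088361 0.09741318 0.25655899] [ 0.04566196 -0.0572661   1.98178981 -0.0020933   1.21506393 -1.2539874 ] [1.76219455 0.47450004 0.37883161]
nut_wings 0.62 [299.7, 251.1] [0.51331946 0.11741923 0.086     ] [0.52314113 0.11746868 0.068     ]
nut_seat 0.66 [293.8, 232.0] [0.50232148 0.11698531 0.086     ] [0.51071423 0.11697838 0.068     ]
mask 0.68 [297.7, 232.4] 1667 z [0.0682919  0.08276482 0.09293269]
714 [0.51120243 0.11681322 0.08992571]
dir deg 38.971516613502686 -0.02422572683677498 0.027714944156017027
crop origin 217 172
```

View pics/w6.png

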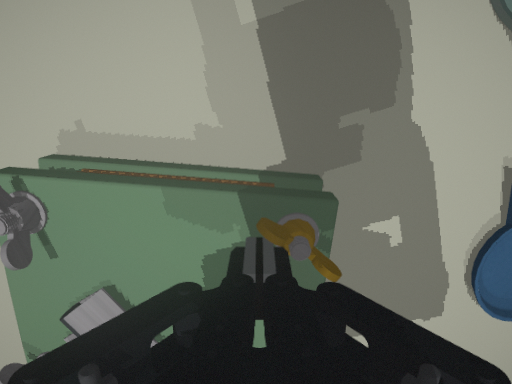

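Wing A has turned about 203°, and the wings now lie at 39° and 219°. I'll lift over and take the other wing.

carry_out:
  increments:
    - [[0,0,0],[0.2,-0.05,0.3],0]
    - [[0,0,0],[0,0,0.9],0]
    - [[0,0,0],[-0.1,0.6,0.4],0]
    - [[0,0,0],[-0.2,0.8,0],0]
    - [[0,0,0],[-0.1,0.7,0],0]
    - [[0,0,0],[0,0.1,0],0]

```text
t: 7.55
tool_pos: [0.5075, 0.1441, 0.2904]
tool_rot: [-1.008, 1.325, 1.007]
contact_force: [-0.5, 0.2, -0.4]
opening: -0.0001
```

```bash
python3 plan.py 15 1
```

```text
t 7.55 tip [0.5076 0.1441 0.1174] rho 0.0260 ang 101.4 F [-0.5  0.2 -0.4] jaw 74.5 tilt [ 0. -0.]
[0.32, -0.28]
z total -1.7447634499177 rot [0. 0. 0.]
```

carry_out:
  increments:
    - [[0,0,0],[-0.05,0,-0.8],0]
    - [[0,0,0],[0,0,-0.7],0]
    - [[0,0,0],[0,0,-0.1],0]
    - [[0,0,0],[0,0,0],0]

```text
t: 7.95
tool_pos: [0.5056, 0.1445, 0.2535]
tool_rot: [-1.008, 1.328, 1.01]
contact_force: [0.4, -1.0, -0.4]
opening: -0.0003
```

```bash
python3 plan.py 15 8
```

```text
t 7.95 tip [0.505  0.1442 0.0805] rho 0.0268 ang 106.7 F [ 0.4 -1.  -0.4] jaw 74.6 tilt [-0.003 -0.001]
[0.35, -0.28]
[0.26, -0.03]
[0.24, -0.09]
[0.21, -0.15]
[0.16, -0.2]
[0.11, -0.24]
[0.04, -0.26]
[-0.03, -0.26]
z total 0.09844949640262987 rot [ 0.01 -0.03  0.  ]
```

carry_out:
  increments:
    - [[0,0,0],[0.3,-0.2,0.1],0]
    - [[0,0,0],[0.26,-0.05,0],0]
    - [[0,0,0],[0.24,-0.09,0],0]
    - [[0,0,0],[0.21,-0.15,0],0]

```text
t: 8.35
tool_pos: [0.5269, 0.1333, 0.2551]
tool_rot: [-1.006, 1.331, 1.011]
contact_force: [-0.6, 1.4, 0.1]
opening: -0.0002
```

```bash
python3 plan.py 15 6
```

```text
t 8.35 tip [0.5258 0.1332 0.0821] rho 0.0196 ang 48.1 F [-0.6  1.4  0.1] jaw 74.5 tilt [-0.006 -0.001]
[0.18, -0.18]
[0.11, -0.24]
[0.05, -0.26]
[-0.02, -0.26]
[-0.09, -0.25]
[-0.15, -0.22]
z total 0.019252529664347956 rot [ 0.01 -0.06  0.  ]
```

carry_out:
  increments:
    - [[0,-0.05,0],[0.18,-0.18,0.02],0]
    - [[0,0,0],[0.11,-0.24,0],0]
    - [[0,0,0],[0.0,-0.26,0],0]
    - [[0,0,0],[-0.05,-0.26,0],0]

```text
t: 8.75
tool_pos: [0.5338, 0.1133, 0.257]
tool_rot: [-1.008, 1.322, 1.006]
contact_force: [0.3, 0.8, 0.1]
opening: 0.0002
```

```bash
python3 plan.py 10 6; python3 look.py w7.png
```

```text
t 8.75 tip [0.5344 0.1134 0.084 ] rho 0.0223 ang -13.6 F [0.3 0.8 0.1] jaw 74.5 tilt [0.003 0.   ]
[-0.17, -0.14]
[-0.08, -0.15]
[-0.11, -0.14]
[-0.13, -0.12]
[-0.15, -0.09]
[-0.16, -0.06]
z total -0.07401350590665254 rot [-0.    0.03  0.  ]
8.75 [0.53382073 0.11328016 0.25697944] [ 7.26670763e-02  3.45515404e-03  1.92158084e+00  2.42896823e-04
  1.21346812e+00 -1.22767372e+00] [0.25785453 0.78337555 0.11400246]
nut_wings 0.85 [258.1, 215.9] [0.51278831 0.11853426 0.086     ] [0.51953069 0.11666311 0.068     ]
nut_seat 0.61 [256.6, 205.2] [0.50730489 0.11930965 0.086     ] [0.51333715 0.11753893 0.068     ]
mask 0.61 [253.6, 199.7] 1696 z [0.06779025 0.0823472  0.09271417]
715 [0.51142901 0.11938522 0.08979822]
dir deg 120.92225971364039 -0.02332656302344335 0.027834111443416118
crop origin 173 139
```

View pics/w7.png

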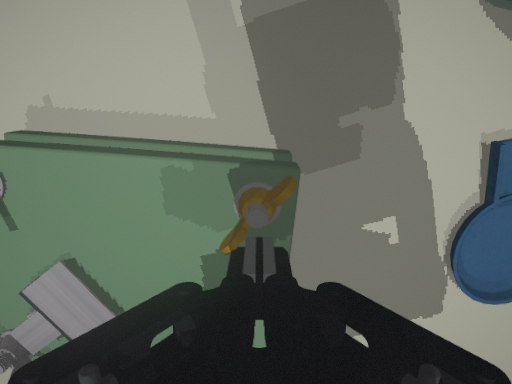

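carry_out:
  increments:
    - [[0,0.03,0],[-0.15,-0.14,-0.03],0]
    - [[0,0,0],[-0.08,-0.15,0],0]

```text
t: 9.2
tool_pos: [0.5288, 0.108, 0.2564]
tool_rot: [-1.008, 1.324, 1.008]
contact_force: [1.8, 0.9, -0.6]
opening: -0.0003
```

carry_out:
  increments:
    - [[0,0,0],[-0.11,-0.14,0],0]
    - [[0,0,0],[-0.13,-0.12,0],0]

```text
t: 9.4
tool_pos: [0.5236, 0.1024, 0.2564]
tool_rot: [-1.008, 1.324, 1.008]
contact_force: [1.2, 0.7, -0.1]
opening: -0.0003
```

```bash
python3 plan.py 10 6
```

```text
t 9.4 tip [0.5237 0.1025 0.0834] rho 0.0195 ang -55.6 F [ 1.2  0.7 -0.1] jaw 74.6 tilt [0.001 0.001]
[-0.14, -0.11]
[-0.16, -0.06]
[-0.17, -0.03]
[-0.17, 0.0]
[-0.17, 0.03]
[-0.16, 0.06]
z total -0.04404494277844076 rot [-0.01  0.01  0.  ]
```

carry_out:
  increments:
    - [[0,0,0],[-0.14,-0.11,0],0]
    - [[0,0,0],[-0.16,-0.06,0],0]

```text
t: 9.6
tool_pos: [0.5187, 0.0988, 0.2573]
tool_rot: [-1.01, 1.315, 1.002]
contact_force: [11.3, 2.5, -5.4]
opening: -0.0006
```

carry_out:
  increments:
    - [[0,0,0],[-0.17,-0.03,0],0]
    - [[0,0,0],[-0.17,0,0],0]

```text
t: 9.8
tool_pos: [0.5142, 0.0975, 0.2586]
tool_rot: [-1.015, 1.302, 0.992]
contact_force: [10.6, -0.1, -6.9]
opening: 0.0001
```

```bash
python3 plan.py 10 6; python3 look.py w8.png
```

```text
t 9.8 tip [0.5188 0.0979 0.0856] rho 0.0216 ang -73.5 F [10.6 -0.1 -6.9] jaw 74.5 tilt [0.027 0.002]
[-0.19, 0.04]
[-0.17, -0.0]
[-0.17, 0.03]
[-0.17, 0.06]
[-0.15, 0.08]
[-0.14, 0.11]
z total -0.156447152867404 rot [-0.02  0.27  0.  ]
9.8 [0.51419507 0.09748578 0.25856646] [ 4.48756064e-02 -5.84270960e-02  1.97924735e+00  1.22207170e-03
  1.19391855e+00 -1.25485448e+00] [10.60124576 -0.05828803 -6.89131255]
nut_wings 0.91 [295.2, 230.9] [0.51047092 0.11858067 0.086     ] [0.5193617  0.11874554 0.068     ]
nut_seat 0.57 [288.8, 218.2] [0.50292629 0.11712528 0.086     ] [0.51083928 0.11710154 0.068     ]
mask 0.81 [284.0, 221.9] 2054 z [0.06736068 0.08165514 0.09250621]
757 [0.510422   0.11699724 0.08943137]
dir deg 71.935349116847 -0.02547999293096709 0.025837833431600114
crop origin 204 161
```

View pics/w8.png

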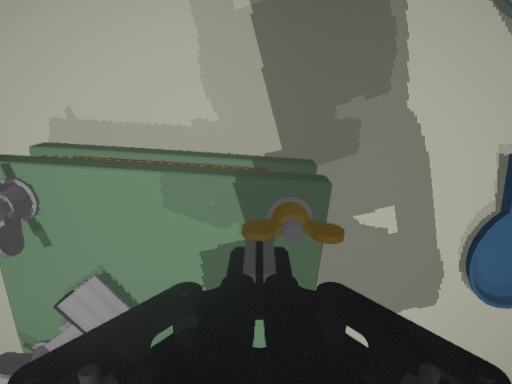

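The force jumped to about 11 N and the wing stopped near 71°/251°, about 350° in total, which looks like the hard stop. I'll back off and check.

carry_out:
  increments:
    - [[0,0.2,0],[0.4,-0.1,0],0]
    - [[0,0,0],[0.1,0,0.6],0]
    - [[0,0,0],[0.3,0.2,1],0]
    - [[0,0,0],[0.5,0.4,1],0]
    - [[0,0,0],[0.4,0.3,1],0]
    - [[0,0,0],[0.1,0.2,0.8],0]
    - [[0,0,0],[0,0,0],0]

```text
t: 10.75
tool_pos: [0.5497, 0.1168, 0.352]
tool_rot: [-1.005, 1.329, 1.009]
contact_force: [0.5, 0.6, -0.0]
opening: -0.0003
```

```bash
python3 plan.py 10 1; python3 look.py w9.png;python3 - <<'E'
from h import *
c=get_calibration('top'); im,d=snap('top','top1.png')
a=cv2.imread('pics/top0.png')
cv2.imwrite('pics/cmp.png',cv2.hconcat([cv2.resize(x[150:280,170:300],(400,400),interpolation=2) for x in (a,im)]))
E
```

```text
t 10.75 tip [0.5491 0.1169 0.179 ] rho 0.0364 ang -2.7 F [ 0.5  0.6 -0. ] jaw 74.4 tilt [-0.004  0.   ]
[-0.84, -0.13]
z total -4.823873484414142 rot [-0.   -0.04  0.  ]
10.75 [0.54971964 0.11683646 0.35197629] [ 7.68774027e-02 -5.78745872e-02  1.81256186e+00  6.89506819e-04
  1.39052798e+00 -1.22168180e+00] [ 0.46822955  0.58831932 -0.0226948 ]
nut_wings 0.76 [247.8, 151.2] [0.50935038 0.11878905 0.086     ] [0.5118767  0.11741797 0.068     ]
nut_seat 0.87 [246.3, 149.8] [0.50800799 0.11798263 0.086     ] [0.51043124 0.11654964 0.068     ]
mask 0.94 [252.0, 151.8] 708 z [0.06659371 0.08091568 0.09277167]
272 [0.51140358 0.11783846 0.08988412]
dir deg 72.25787248229469 -0.025717582071534104 0.024440354796926595
crop origin 172 91
```

View pics/w9.png

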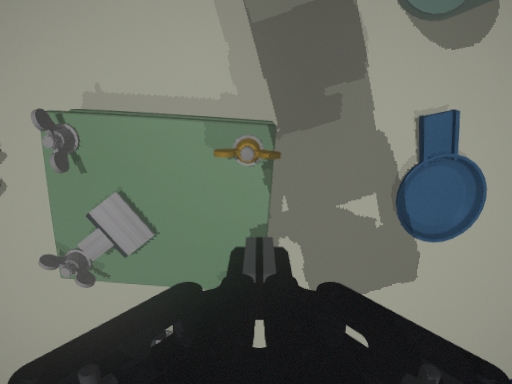

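View pics/zw9.png

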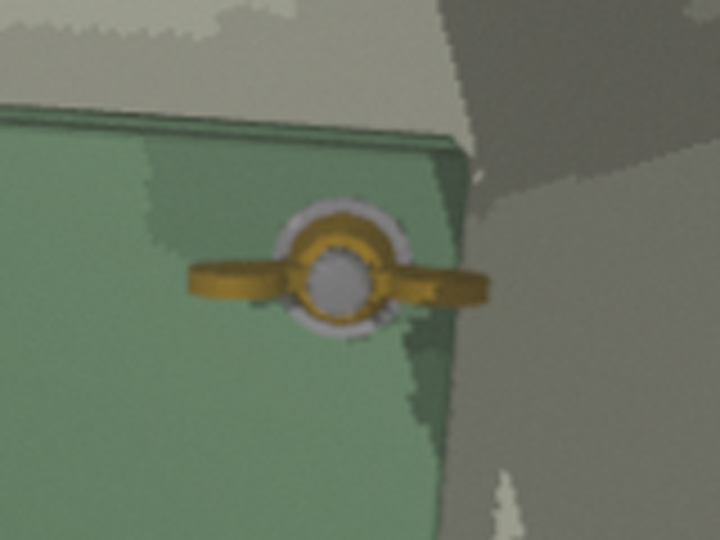

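Run:
```python
from h import *
z=np.load('last.npz'); c=get_calibration('wrist'); c['position']=z['p']; c['orientation']=z['o']
print(onz(c,247.1,153.9,.088))
a=cv2.imread('pics/top0.png').astype(np.float32);b=cv2.imread('pics/top1.png').astype(np.float32)
g=lambda x:cv2.cvtColor(x,cv2.COLOR_BGR2GRAY)
for n,(r0,r1,c0,c1) in dict(steelFar=(165,190,198,225),steelR=(182,210,255,280),steelB=(225,252,240,262),clip=(190,220,234,262),clipR=(220,260,290,335),ref=(60,90,120,150)).items():
    t=g(b)[r0:r1,c0:c1]; s=g(a)[r0:r1,c0:c1]
    print(n,cv2.phaseCorrelate(s,t,cv2.createHanningWindow(t.shape[::-1],cv2.CV_32F)))
```

```text
[0.51090955 0.11785427 0.088     ]
steelFar ((0.3458258323846941, 0.7231957876053912), 0.8577553056787561)
steelR ((0.35237473473894987, -0.017540674596327577), 1.0675316044489542)
steelB ((0.26569515892935947, 0.9136453845658892), 0.9035511914594674)
clip ((-0.14790245412006975, 0.11676817474502599), 0.9990055195490519)
clipR ((0.5722679183351502, -0.10306105553371836), 0.9789945504400466)
ref ((0.10903676123598949, 0.02970554594883268), 0.9372313266330295)
```

View pics/cmp.png

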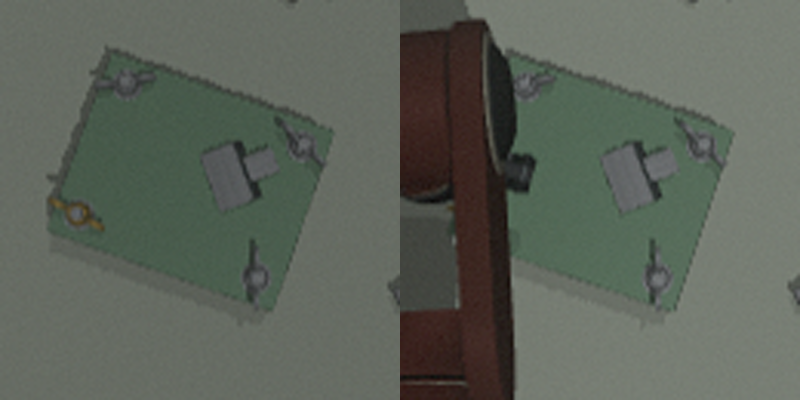

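carry_out:
  increments:
    - [[0,-0.04,0],[-0.8,0.35,-0.6],0]
    - [[0,0,0],[-0.8,0.35,-0.8],0]
    - [[0,0,0],[-0.7,0.3,-0.8],0]
    - [[0,0,0],[-0.25,0.1,-0.2],0]
    - [[0,0,0],[0,0,0],0]

```text
t: 11.55
tool_pos: [0.4942, 0.1376, 0.2935]
tool_rot: [-1.0, 1.339, 1.012]
contact_force: [-0.1, -0.1, -0.1]
opening: 0.0001
```

```bash
python3 st.py
```

```text
t 11.55 tip [0.4919 0.1373 0.1205] rho 0.0280 ang 138.0 F [-0.1 -0.1 -0.1] jaw 74.2 tilt [-0.013 -0.002]
```

carry_out:
  increments:
    - [[0.02,-0.13,0],[0.1,0.05,-0.9],0]
    - [[0,0,0],[0,0,-0.8],0]
    - [[0,0,0],[0,0,-0.1],0]
    - [[0,0,0],[0,0,0],0]

```text
t: 11.95
tool_pos: [0.4988, 0.1378, 0.2597]
tool_rot: [-1.005, 1.323, 1.001]
contact_force: [0.2, -0.2, 0.2]
opening: 0.0002
```

```bash
python3 st.py; python3 look.py w10.png
```

```text
t 11.95 tip [0.4997 0.1379 0.0867] rho 0.0233 ang 123.9 F [ 0.2 -0.2  0.2] jaw 74.2 tilt [0.005 0.001]
11.95 [0.49881821 0.13784107 0.25965772] [ 1.25755275e-01 -6.86928349e-02  1.98691147e+00 -1.12942849e-04
  1.21811270e+00 -1.16913292e+00] [ 0.21535272 -0.2155905   0.17197982]
nut_seat 0.96 [230.2, 264.1] [0.50112044 0.12161221 0.086     ] [0.51069307 0.11698923 0.068     ]
mask 0.9 [210.9, 268.0] 793 z [0.06743024 0.08019525 0.09075602]
194 [0.5049416  0.10299411 0.08780466]
dir deg 74.58282355363683 -0.00941209806385181 0.01825537544447372
crop origin 130 208
```

View pics/w10.png

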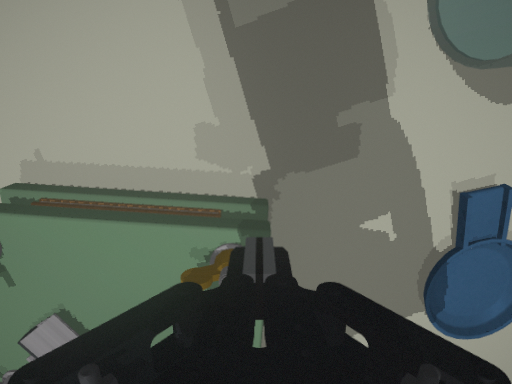

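carry_out:
  increments:
    - [[0,0.05,0],[0.08,-0.03,-0.2],0]
    - [[0,0,0],[0.08,-0.03,0],0]

```text
t: 12.4
tool_pos: [0.5022, 0.1369, 0.2568]
tool_rot: [-1.004, 1.324, 1.003]
contact_force: [-0.6, -0.4, -0.8]
opening: 0.0
```

carry_out:
  increments:
    - [[0,0,0],[0.08,-0.03,0],0]
    - [[0,0,0],[0.08,-0.03,0],0]

```text
t: 12.6
tool_pos: [0.5049, 0.136, 0.2569]
tool_rot: [-1.001, 1.327, 1.007]
contact_force: [-8.3, 4.0, 5.7]
opening: 0.0001
```

```bash
python3 st.py
```

```text
t 12.6 tip [0.5045 0.1365 0.0839] rho 0.0197 ang 114.6 F [-8.3  4.   5.7] jaw 74.2 tilt [-0.002  0.003]
```

The other wing stops dead at the expected contact point, with about 9 N after 1 mm, so the nut is at its stop. I'll back off, lift clear and make a last check.

carry_out:
  increments:
    - [[0,0,0],[-0.4,0.12,0],0]
    - [[0,0,0],[0,0,0.8],0]
    - [[0,0,0],[0,0,1],0]
    - [[0,0,0],[0.6,-0.2,1],0]
    - [[0,0,0],[0.9,-0.3,1],0]
    - [[0,0,0],[0.9,-0.3,0.6],0]
    - [[0,0,0],[0.3,-0.1,0.2],0]
    - [[0,0,0],[0,0,0],0]

```text
t: 13.4
tool_pos: [0.5491, 0.1204, 0.3504]
tool_rot: [-1.004, 1.328, 1.006]
contact_force: [0.0, -0.0, -0.8]
opening: -0.0
```

```bash
python3 st.py; python3 look.py w11.png
python3 - <<'E'
from h import *
a=cv2.imread('pics/scene0.png'); im,d=snap('scene','scene1.png')
cv2.imwrite('pics/cmp2.png',cv2.hconcat([cv2.resize(x[120:250,200:340],(400,371),interpolation=2) for x in (a,im)]))
E
```

```text
t 13.4 tip [0.5487 0.1204 0.1774] rho 0.0360 ang 2.9 F [ 0.  -0.  -0.8] jaw 74.3 tilt [-0.002  0.   ]
13.4 [0.54905754 0.1203899  0.35035102] [ 8.33955160e-02 -5.65804738e-02  1.81411465e+00  3.41509941e-04
  1.38631183e+00 -1.21325091e+00] [ 0.01136928 -0.04711472 -0.81926512]
nut_wings 0.81 [239.6, 153.5] [0.50881106 0.11600859 0.086     ] [0.51135968 0.11412527 0.068     ]
nut_seat 0.7 [239.7, 151.9] [0.50765719 0.1164334  0.086     ] [0.51011656 0.11458294 0.068     ]
mask 0.59 [251.9, 150.8] 584 z [0.06932165 0.08279799 0.09293269]
253 [0.51125375 0.11781525 0.09006692]
dir deg 72.16288754772845 -0.024865787613074918 0.02378898744338417
crop origin 171 90
```

View pics/w11.png

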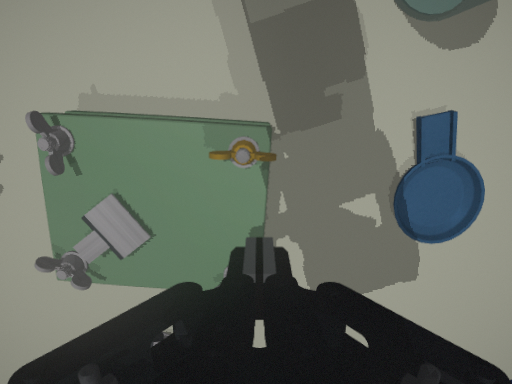

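View pics/cmp2.png

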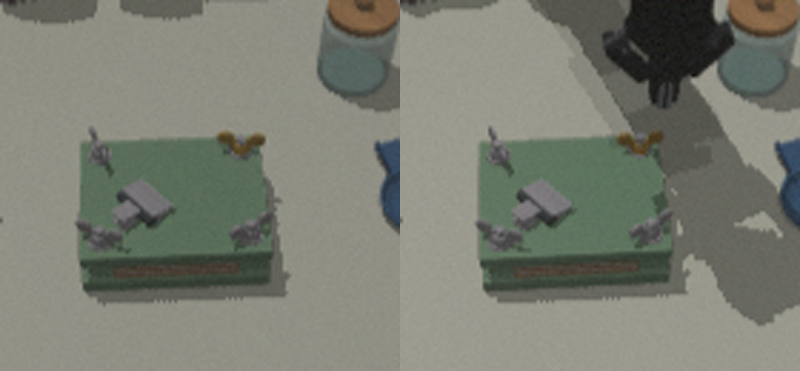

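```bash
python3 -c "
from station import *
print(finish_job())"
```

```text
the job is handed in; nothing more can be done
None
```

The brass wing nut is home on its washer, and I handed the job in at about 13.5 s of the 64 s. I pushed it clockwise with the shut fingertips in two strokes, about 203° on one wing and about 147° on the other. That is roughly 0.97 turns, within the stated 0.9 to 1.5.

- **Hard stop:** the second stroke stopped dead at about 11 N. A check push on the other wing rose to about 9–10 N within roughly 1 mm. The wings stayed at 72° before and after that push.
- **Height:** the wings' mean measured height dropped about 0.8–0.9 mm. About 1.5 mm was expected, but the depth reading is too coarse to settle that difference.
- **Press:** in the scene camera it looks the same before and after. The wrist camera put the nut's axis 1–2 mm from the first reading. That is about the calibration error, so a shift of a millimetre or so against the stop can't be ruled out.
- **Everything else:** the clip shows no visible change. The canister and spoon rest showed nothing out of place, and the arm did not go near the pump bottle. The gripper ended clear of everything.

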